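Load the mending-kit tray in its set arrangement

TASK

Load the wooden kit tray, looking at it from its handle side (the tray may be turned any way): lay the black tape roll flat in the near left well, with the eraser lying flat and centred on top of the roll; stand the dropper bottle upright in the well behind the tape roll, and the white thread spool upright in the well to the right of the tape roll, each in the middle of its well. The fourth well stays empty, and the binder clip and the blue blower stay where they are.

Things in the scene. Friction and masses are not known exactly. Their poses are not given: they have to be found in the camera images.
- tray: Fixed wooden tray, 172 mm square, any yaw, 2 x 2 open wells 80 mm square, centres at x, y = +-42 mm. Origin: centre of its underside. Floor at z = 4 mm, lips (4 mm wide) up to z = 8 mm. Steel bar handle on its -x side (out to x = -118 mm, 14 mm high). Seen from the handle, +x is away and +y left: near left well (-42, 42), far left (42, 42), near right (-42, -42), far right (42, -42).
- tape_roll_center (a point): Roll of black electrical tape lying flat, about 58 mm outer diameter, 19 mm high, loose. Point: its centre, 9.5 mm above its underside; z axis up.
- eraser_center (a point): White eraser in a card sleeve, a small flat block, 22 mm (its x) by 52 mm (its y) by 12.5 mm high, loose. Point: its centre, 6 mm above its underside; z axis up.
- bottle_center (a point): Small amber dropper bottle standing upright, body 33 mm across up to 70 mm high, then a narrow black dropper cap to 102 mm, loose. Point: on its axis, 51 mm above its underside; z axis up.
- spool_center (a point): Standing spool of white thread, 32 mm across, 60 mm high, loose. Point: its centre, 30 mm above its underside; z axis up.
- binder_clip_center (a point): Bystander: black binder clip with wire loops, 24 x 32 x 37 mm, standing to the left of the work; loose. Point: its centre.
- blower_center (a point): Bystander: pale blue rubber blower standing on its foot, bulb 45 mm across, 92 mm high with its nozzle, to the right of the work; loose. Point: its centre, 46 mm above its underside.
Mind the look-alikes: they are no part of the job. Of the things that look like the part that bears tape_roll_center, the largest one is meant.

How it is judged:
By the outcome, as a careful person would: the job done as asked, in the order asked, and still so for the second after the job is handed in, with the robot touching nothing.
It also fails if it takes over 99 s, if anything falls off the work surface, if the arm or the gripper's body presses on something with over 40 N, if the wrist force passes 120 N, or if a joint passes its speed limit or range.

ROBOT

A 6-joint arm with a two-finger parallel gripper is mounted at the origin on a cart in front of the work surface, level with it; the furniture and walls round the work are solid. World frame = base frame: x ahead of the robot, y to its left, z up, the work surface at z = 0. Lengths are in m, angles in rad, forces in N, time in s.
With the tool pointing down it reaches from about 0.35 to 0.975 m from the base axis. Payload 7.1 kg.
Tool frame: the origin (TCP) lies on the centre line of the jaws, within the pads' length; the fingertips stand 25 mm ahead of it and the grasp point (between the pads) lies 6 mm ahead of it; z points along the fingers, y is the line along which they close (so a half turn about z gives the same grasp; the last joint's range is limited). The gripper opens to 88 mm and grips with 3 to 60 N. Pads are 20 mm wide; open, the fingers measure 115 mm over their backs; the gripper's body (75 mm by 178 mm) begins 61 mm behind the grasp point.
Start: joints at [-1.28, 0.423, 1.63, -0, 1.089, -0.019], TCP at [0.191, -0.595, 0.248] pointing down, gripper open.
Joint ranges: [-3, 3], [-0.9, 2.11], [0.09, 2.58], [-1.31, 4.45], [0.11, 2.69], [-2.54, 2.54]. Speed limits (rad/s): [2.39, 2.39, 3.01, 3.14, 3.14, 3.14].

INTERFACE

Orientations are given as a unit quaternion [w, x, y, z].
In Python, from plant import ctrl gives the robot as it stands.
- The arm moves only by the tool move_arm, never from a script. Its argument "increments" is a list of rows, each a list of 7 numbers: the turn, a rotation vector about the tool's x, y, z in degrees, then the shift along the tool's x, y, z in m, then the opening, from 0 (shut) to 1 (fully open). A call has 1 to 8 rows; each row shifts and turns the commanded pose from where the row before left it, along the tool's axes as they then stand; what a row does not reach is not made up. A row lasts 1/12 s, in which the tool goes at most 41.7 mm and 7.16 degrees, less where a joint would pass 70% of its speed; a pose out of reach is approached as far as the arm can. A call with a gripper value outside its range is refused whole. The fingers move at their own pace and stop on an object; "squeeze" is the grip in N (left out, the last holds). Time passes only in rows, so rows that do not move let the fingers close. It gives the time, the measured TCP pose, the force and the opening at its end, in the units of the state.
- ctrl.read_state(): the state, without advancing time (a new reading comes with each control period).
- ctrl.snapshot(name): name is "scene" or "top" or "wrist"; returns (picture, depth): 420x560x3 uint8, red, green, blue; 420x560 float32, m along the optical axis (not along the pixel's ray), 0 where there is no reading.
- ctrl.get_calibration(name): a dict with "camera_matrix" (3x3 intrinsics, pixels), "D" ([k1, k2, p1, p2, k3] as OpenCV has them; the pictures are not rectified), "view" (4x4, takes a point from world to camera coordinates). Camera axes: x right, y down, z forward; pixel columns grow to the right and rows downward; lengths in m; the calibration is good to about 2 mm. A picture is of the moment at which its call begins: read the wrist's pose just before it. get_calibration takes no time and is no camera call; for the wrist camera it gives the pose at the moment of the call.
- ctrl.job_done(): hands the job in, once; it reports no verdict.
The state is a dict: "time": time; "joints": joint angles; "dq": joint speeds; "effort": joint torques, N m; "ee_pos": TCP position; "ee_rot": TCP orientation; "force": force on the tool from outside, world axes, zero at the start; "moment": the same for the moment, N m; "width": finger opening in m.
Only numpy, scipy, OpenCV 4.12 (cv2) and the standard library are available. Lean on these libraries where they do the work, as an engineer would, in place of code of your own. Each camera call takes 0.05 s, during which the arm holds its last target. There are 200 camera calls.

## Working session

There is one attempt and no reset: what is moved stays moved. The work goes in short steps, Python scripts to look and compute and a tool call to move; the robot and the scene stay as the last step left them, time stands still between calls to the robot, and variables do not carry over. Pictures are saved under pics/ and viewed, on a budget of 14 in all, crops included, one or two more only if the job needs it, and the job is handed in when it is done.

Besides the shell and the picture viewer there is one more tool, called after "Request:" as name([rows], argument=value, ...), one row to a line, values as JSON. move_arm: Moves the arm, as the interface text tells. Its arguments: {"type":"object","properties":{"increments":{"type":"array"},"squeeze":{"type":"number"}},"required":["increments"]}

```bash
mkdir -p pics; cat > h.py <<'E'
import numpy as np, cv2
from plant import ctrl
def snap(n,f=None):
    c=ctrl.get_calibration(n); im,d=ctrl.snapshot(n)
    if f: cv2.imwrite('pics/'+f,cv2.cvtColor(im,cv2.COLOR_RGB2BGR))
    return im,d,c
def ray(c,uv,z):
    K=np.array(c['camera_matrix']);D=np.array(c['D'],float);V=np.array(c['view'])
    p=cv2.undistortPoints(np.array(uv,float).reshape(-1,1,2),K,D).reshape(-1,2)
    R=V[:3,:3];o=-R.T@V[:3,3]
    d=np.c_[p,np.ones(len(p))]@R
    return o+d*((z-o[2])/d[:,2])[:,None]
def cloud(c,d):
    K=np.array(c['camera_matrix']);D=np.array(c['D'],float);V=np.array(c['view'])
    h,w=d.shape;u,v=np.meshgrid(np.arange(w),np.arange(h))
    p=cv2.undistortPoints(np.stack([u,v],-1).reshape(-1,1,2).astype(float),K,D).reshape(-1,2)
    X=np.c_[p,np.ones(len(p))]*d.reshape(-1,1)
    return ((X-V[:3,3])@V[:3,:3]).reshape(h,w,3)
E
python3 - <<'E'
from h import *
a,d,c=snap('top','top.png'); b,_,c2=snap('scene','scene.png')
np.save('topd.npy',d)
o=lambda c:-np.array(c['view'])[:3,:3].T@np.array(c['view'])[:3,3]
print(o(c),o(c2),ctrl.read_state())
E
```

```text
[ 3.17655521e-01 -2.40605217e-04  1.06495064e+00] [-0.34774308  0.3881954   0.60774159] {'time': 0.1, 'joints': array([-1.28000871e+00,  4.23766262e-01,  1.63062299e+00, -5.00519672e-06,
        1.08855647e+00, -1.89932724e-02]), 'dq': array([-2.08358953e-03, -1.03652479e-03, -1.50865338e-03, -4.82365359e-04,
        1.28198013e-03,  4.44020611e-05]), 'effort': array([-9.64826140e-04, -5.45616102e+01, -2.74325055e+01,  6.45083771e-02,
        1.88683555e-02, -2.26047030e-05]), 'ee_pos': array([ 0.19042514, -0.59479582,  0.24697454]), 'ee_rot': array([-6.69995801e-04,  9.88028033e-01,  1.54272969e-01, -9.38522523e-05]), 'force': array([ 0.33217671,  0.02031962, -0.79815528]), 'moment': array([ 0.01902896, -0.02192642, -0.00375521]), 'width': 0.08800359345080332}
```

View pics/top.png

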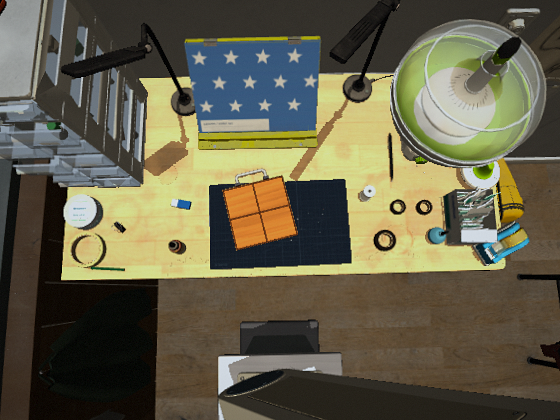

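View pics/scene.png

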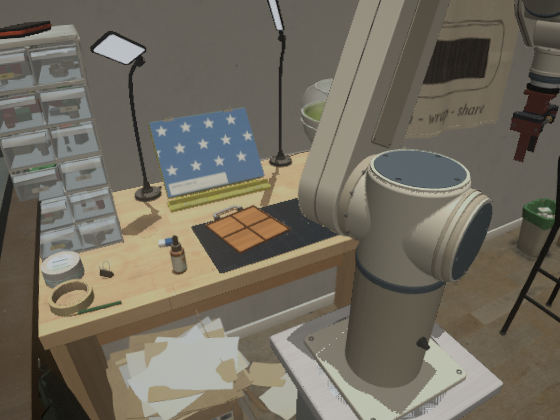

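The top view shows the tray at (261,213) with its handle on the far side (252,174). From the handle, the near left well is upper right in the image, the far left well lower right, and the near right well upper left. The eraser is at (181,204), the bottle at (177,246), the spool at (368,192), the binder clip at (119,227) and the blower at (437,235).

Tape candidates: black rings at (385,240), (398,207) and (424,207), plus a tan ring at (87,249). The largest black one, (385,240), fits the description. I'll measure and confirm it with a crop.

```bash
python3 - <<'E'
from h import *
im=cv2.cvtColor(cv2.imread('pics/top.png'),cv2.COLOR_BGR2RGB);d=np.load('topd.npy');c=ctrl.get_calibration('top')
P=cloud(c,d)
hsv=cv2.cvtColor(im,cv2.COLOR_RGB2HSV)
def blobs(m,box,name,z,amin=20):
    x0,y0,x1,y1=box;mm=np.zeros(m.shape,np.uint8);mm[y0:y1,x0:x1]=m[y0:y1,x0:x1]*255
    for k in cv2.findContours(mm,cv2.RETR_EXTERNAL,cv2.CHAIN_APPROX_NONE)[0]:
        if cv2.contourArea(k)<amin: continue
        r=cv2.minAreaRect(k); w=ray(c,[r[0]],z)[0]; b=ray(c,cv2.boxPoints(r),z)
        zz=np.nanmax(P[...,2][mm>0])
        print(name,np.round(r[0],1),'xyz',np.round(w,4),'sides',np.round([np.linalg.norm(b[1]-b[0]),np.linalg.norm(b[2]-b[1])],4),'edge dir deg',np.round([np.degrees(np.arctan2(*(b[i+1]-b[i])[[1,0]])) for i in(0,1)],1),'zmax',round(float(zz),3))
dark=im.max(2)<80
for bx in[(368,225,402,256),(386,197,409,217),(413,197,436,217)]: blobs(dark,bx,'tape',.019)
wood=(hsv[...,0]<15)&(hsv[...,1]>150)&(im[...,0]>110)
wood=cv2.morphologyEx(wood.astype(np.uint8),cv2.MORPH_CLOSE,np.ones((7,7)))
blobs(wood>0,(212,170,310,260),'tray',.008,500)
blobs((hsv[...,1]<60)&(im[...,2]>100),(355,180,382,203),'spool',.06)
blobs(((hsv[...,1]<60)&(im[...,2]>120))|((hsv[...,0]>90)&(hsv[...,0]<130)&(hsv[...,1]>90)),(165,195,196,213),'eraser',.0125)
blobs(im.max(2)<90,(164,236,192,256),'bottle',.07)
blobs(im.max(2)<80,(110,218,130,236),'clip',.03)
for n,(u,v) in dict(tape=(385,230),spool=(368,188),eraser=(179,204),bottle=(175,244),capt=(177,246),clip=(119,227),blower=(437,236),tray=(275,200)).items(): print(n,np.round(P[v,u],3))
cr=np.hstack([cv2.resize(im[y:y+50,x:x+64],(400,300),interpolation=cv2.INTER_CUBIC) for x,y in((375,200),(345,170))])
cr2=np.hstack([cv2.resize(im[y:y+50,x:x+64],(400,300),interpolation=cv2.INTER_CUBIC) for x,y in((150,180),(150,222))])
cv2.imwrite('pics/crop.png',cv2.cvtColor(np.vstack([cr,cr2]),cv2.COLOR_RGB2BGR))
E
```

```text
tape [384.5 240. ] xyz [ 0.4366 -0.2862  0.019 ] sides [0.0565 0.0536] edge dir deg [-91.4 175.5] zmax 1.065
tape [397.5 206.5] xyz [ 0.5266 -0.3283  0.019 ] sides [0.041 0.036] edge dir deg [-91.3 175.1] zmax 0.018
tape [423.5 207. ] xyz [ 0.5236 -0.3993  0.019 ] sides [0.0413 0.0389] edge dir deg [-91.3 174.4] zmax 1.065
tray [259.5 212.6] xyz [0.5208 0.0453 0.008 ] sides [0.1742 0.1684] edge dir deg [ -76.9 -167.9] zmax 1.065
spool [369.  190.5] xyz [ 0.5629 -0.2439  0.06  ] sides [0.0316 0.0297] edge dir deg [-91.3 175.9] zmax 1.065
eraser [180.5 203.3] xyz [0.551  0.2597 0.0125] sides [0.0218 0.0532] edge dir deg [  -7.8 -101. ] zmax 0.016
bottle [181.2 247.9] xyz [0.4232 0.2413 0.07  ] sides [0.0303 0.0202] edge dir deg [ -14.2 -106.4] zmax 1.065
bottle [173.8 244.8] xyz [0.4315 0.2604 0.07  ] sides [0.0211 0.0239] edge dir deg [ -44.9 -135. ] zmax 1.065
clip [119.3 226.3] xyz [0.4886 0.418  0.03  ] sides [0.011  0.0336] edge dir deg [ -44.1 -134.2] zmax 1.065
tape [ 0.464 -0.29   0.018]
spool [ 0.569 -0.241  0.062]
eraser [0.548 0.263 0.016]
bottle [0.433 0.256 0.076]
capt [0.428 0.251 0.076]
clip [0.489 0.425 0.014]
blower [ 0.441 -0.419  0.041]
tray [0.556 0.003 0.002]
```

View pics/crop.png

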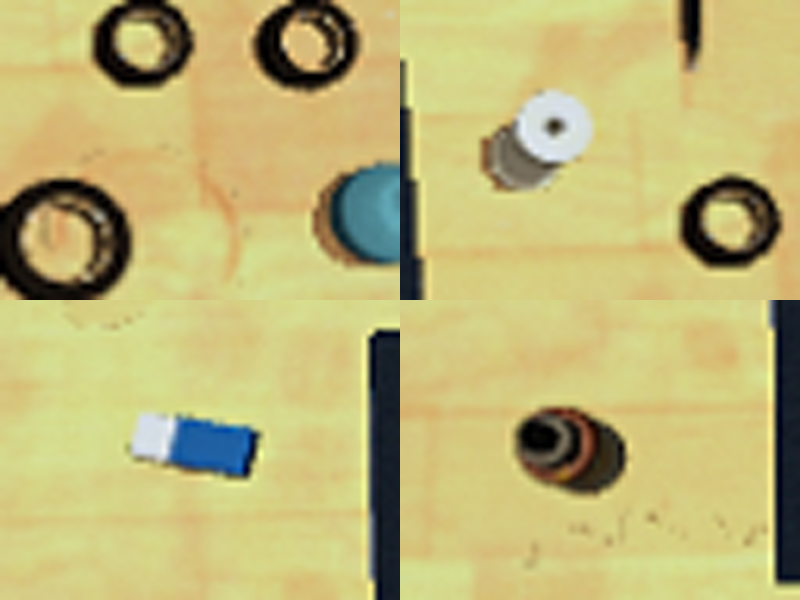

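The crop confirms the roll at (385,240): it measures 56 mm, and the other two black rings are about 40 mm. I'll go above it.

Request:
move_arm([
  [0,0,0,0.0274,-0.0182,0.004,1],
  [0,0,0,0.0274,-0.0182,0.004,1],
  [0,0,0,0.0274,-0.0182,0.004,1],
  [0,0,0,0.0274,-0.0182,0.004,1],
  [0,0,0,0.0274,-0.0182,0.004,1],
  [0,0,0,0.0274,-0.0182,0.004,1],
])

```text
time: 0.6
ee_pos: [0.3144, -0.4396, 0.2232]
ee_rot: [-0.0, 0.988, 0.154, -0.0]
force: [1.1, -0.9, -0.2]
width: 0.0879
```

Request:
move_arm([
  [0,0,0,0.0274,-0.0182,0.004,1],
  [0,0,0,0.0274,-0.0182,0.004,1],
  [0,0,0,0.0274,-0.0182,0.004,1],
  [0,0,0,0.0274,-0.0182,0.004,1],
  [0,0,0,0.0274,-0.0182,0.004,1],
  [0,0,0,0.0274,-0.0182,0.004,1],
])

```text
time: 1.1
ee_pos: [0.4377, -0.2855, 0.1993]
ee_rot: [-0.0, 0.988, 0.154, -0.0]
force: [0.4, -1.2, -0.0]
width: 0.0877
```

Request:
move_arm([
  [0,0,-6.5,0,0,0,1],
  [0,0,-6.5,0,0,0,1],
  [0,0,-6.5,0,0,0,1],
  [0,0,-6.5,0,0,0,1],
  [0,0,-6.5,0,0,0,1],
  [0,0,-6.5,0,0,0,1],
  [0,0,0,0,0,0,1],
  [0,0,0,0,0,0,1],
])

```text
time: 1.77
ee_pos: [0.437, -0.2869, 0.1995]
ee_rot: [-0.0, 0.881, 0.474, -0.0]
force: [0.6, 0.3, -0.4]
width: 0.0876
```

```bash
cat >> h.py <<'E'
from scipy.spatial.transform import Rotation as Ro
def pose():
    s=ctrl.read_state();w,x,y,z=s['ee_rot'];R=Ro.from_quat([x,y,z,w]).as_matrix()
    return s,R,np.array(s['ee_pos'])
def go(x,y,z,th=None,cap=.033):
    s,R,p=pose(); t=np.degrees(np.arctan2(R[1,0],R[0,0]))
    dl=R.T@(np.array([x,y,z])-p); n=max(1,int(np.ceil(np.linalg.norm(dl)/cap)))
    print('tool shift',np.round(dl,4),'rows',n,'each',np.round(dl/n,5),'theta',round(t,1))
    if th is not None:
        D=(t-th+90)%180-90; m=int(np.ceil(abs(D)/7)); print('turn z',round(D,1),'rows',m,'each',round(D/max(m,1),2),'(after shift)')
E
python3 - <<'E'
from h import *
s,R,p=pose(); print(s['time'],p,R.round(3).tolist())
im,d,c=snap('wrist','w1.png')
E
```

```text
1.7667 [ 0.43697613 -0.28686126  0.19946583] [[0.551, 0.834, -0.0], [0.834, -0.551, 0.0], [0.0, -0.0, -1.0]]
```

View pics/w1.png

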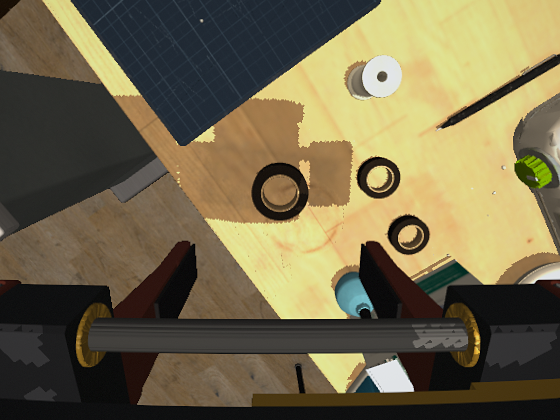

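The wrist view shows the big roll at (280,192), the small rolls at (378,177) and (408,235), the spool at (381,76) and the blower at (355,295). I'll measure the roll and spool here.

```bash
python3 - <<'E'
from h import *
im,d,c=snap('wrist')
m=np.zeros(im.shape[:2],np.uint8); b=(im.max(2)<75)*255; m[155:225,245:315]=b[155:225,245:315]
k=max(cv2.findContours(m,cv2.RETR_EXTERNAL,cv2.CHAIN_APPROX_NONE)[0],key=cv2.contourArea)
(x,y),r=cv2.minEnclosingCircle(k);e=cv2.fitEllipse(k);print(x,y,r,e)
for z in(.0095,.019): 
  w=ray(c,k.reshape(-1,2),z); (a,bb),rr=cv2.minEnclosingCircle(w[:,:2].astype(np.float32)*100); print(z,'centre',a/100,bb/100,'r',rr/100)
P=cloud(c,d); print(P[192-26,280],P[192,280+24])
go(a/100,bb/100,.0315)
E
```

```text
279.3274230957031 190.9497528076172 28.894363403320312 ((279.3087463378906, 191.12596130371094), (55.595035552978516, 56.84947967529297), 170.52882385253906)
0.0095 centre 0.43766414642333984 -0.29005325317382813 r 0.030058059692382812
0.019 centre 0.43888748168945313 -0.28810806274414064 r 0.02918498992919922
[ 0.45352059 -0.26734713  0.01866348] [ 0.45906774 -0.30211153  0.01805794]
tool shift [1.000e-04 2.200e-03 1.681e-01] rows 6 each [1.000e-05 3.700e-04 2.801e-02] theta 56.6
```

Radius 29 mm at z = 19 mm, so it fits. I'll descend and grip.

Request:
move_arm([
  [0,0,0,0,0.001,0.03,1],
  [0,0,0,0,0.001,0.03,1],
  [0,0,0,0,0,0.03,1],
  [0,0,0,0,0,0.03,1],
  [0,0,0,0,0,0.03,1],
  [0,0,0,0,0,0.018,1],
  [0,0,0,0,0,0,1],
])

```text
time: 2.45
ee_pos: [0.4367, -0.2867, 0.0282]
ee_rot: [-0.003, 0.88, 0.474, -0.001]
force: [-0.6, -0.4, -0.0]
width: 0.0878
```

Request:
move_arm([
  [0,0,0,0,0,0,0.6],
  [0,0,0,0,0,0,0.5],
  [0,0,0,0,0,0,0.4],
  [0,0,0,0,0,0,0.4],
  [0,0,0,0,0,0,0.4],
  [0,0,0,0,0,0,0.4],
  [0,0,0,0,0,0,0.4],
  [0,0,0,0,0,0,0.4],
], squeeze=20)

```text
time: 3.12
ee_pos: [0.4394, -0.2885, 0.0328]
ee_rot: [0.001, 0.88, 0.475, 0.0]
force: [-0.1, 0.5, 7.9]
width: 0.0555
```

Request:
move_arm([
  [0,0,0,0,0,-0.02,0.4],
  [0,0,0,0,0,-0.03,0.4],
  [0,0,0,0,0,-0.03,0.4],
  [0,0,0,0,0,-0.03,0.4],
  [0,0,0,0,0,-0.03,0.4],
  [0,0,0,0,0,0,0.4],
])

```text
time: 3.62
ee_pos: [0.4414, -0.2898, 0.1773]
ee_rot: [0.004, 0.88, 0.475, 0.002]
force: [0.6, -0.3, -0.8]
width: 0.0559
```

```bash
python3 - <<'E'
from h import *
go(.57,.013,.25)
E
```

```text
tool shift [ 0.3238 -0.0579 -0.0733] rows 11 each [ 0.02943 -0.00526 -0.00667] theta 56.7
```

Request:
move_arm([
  [0,0,0,0.015,-0.003,-0.01,0.4],
  [0,0,0,0.03,-0.005,-0.01,0.4],
  [0,0,0,0.03,-0.005,-0.01,0.4],
  [0,0,0,0.03,-0.005,-0.01,0.4],
  [0,0,0,0.03,-0.005,-0.01,0.4],
  [0,0,0,0.03,-0.005,-0.01,0.4],
  [0,0,0,0.03,-0.005,-0.01,0.4],
])

```text
time: 4.2
ee_pos: [0.5181, -0.1054, 0.2416]
ee_rot: [-0.0, 0.88, 0.475, -0.0]
force: [-0.2, 0.1, -0.6]
width: 0.0553
```

Request:
move_arm([
  [0,0,0,0.03,-0.006,-0.003,0.4],
  [0,0,0,0.03,-0.006,0,0.4],
  [0,0,0,0.03,-0.006,0,0.4],
  [0,0,0,0.02,-0.006,0,0.4],
  [0,0,0,0.012,0,0,0.4],
  [0,0,0,0,0,0,0.4],
  [0,0,0,0,0,0,0.4],
])

```text
time: 4.78
ee_pos: [0.5647, 0.0081, 0.2441]
ee_rot: [-0.0, 0.88, 0.476, -0.001]
force: [0.7, 0.3, -0.4]
width: 0.0556
```

```bash
python3 - <<'E'
from h import *
s,R,p=pose(); print(s['time'],p,s['width'])
im,d,c=snap('wrist','w2.png'); np.savez('w2.npz',d=d,c=np.array(c['view']))
E
```

```text
4.7833 [0.56469458 0.00809264 0.24414707] 0.05562960664666109
```

View pics/w2.png

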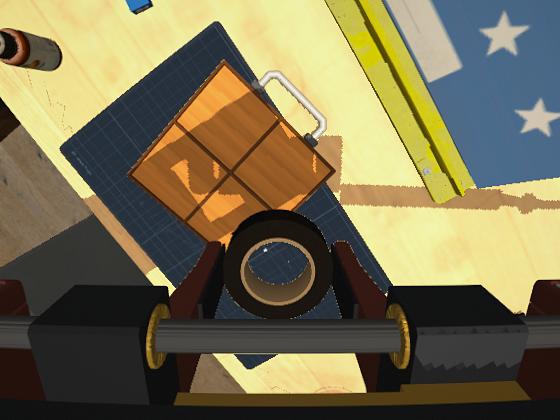

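The wrist view shows the roll held level. Tray corners are at (223,61), (129,174) and (333,172), the cross at (231,173) and the handle at (290,100). Next I fit the tray pose.

```bash
python3 - <<'E'
from h import *
im=cv2.imread('pics/w2.png'); c=ctrl.get_calibration('wrist'); c=dict(c,view=np.load('w2.npz')['c'])
g=cv2.cvtColor(im,cv2.COLOR_BGR2GRAY)
q=np.array([[223,61],[129,174],[333,172],[231,173]],np.float32).reshape(-1,1,2)
q2=cv2.cornerSubPix(g,q.copy(),(5,5),(-1,-1),(3,50,.01)).reshape(-1,2); print(q2)
w=ray(c,q2,.008)[:,:2]; print(w.round(4))
T,L,Rr,C=w
print('sides',np.linalg.norm(T-L),np.linalg.norm(T-Rr),'centre',(L+Rr)/2,C)
v=T-L; print('handle dir',np.degrees(np.arctan2(v[1],v[0])), 'other',np.degrees(np.arctan2(*(T-Rr)[::-1])))
cen=((L+Rr)/2+C)/2
yaw=np.arctan2(-v[1],-v[0]); u=(T-Rr); yaw2=np.arctan2(u[1],u[0])+np.pi/2 
print(np.degrees([yaw,yaw2]))
for n,a in dict(NL=(-.042,.042),FL=(.042,.042),NR=(-.042,-.042)).items():
  print(n,cen+Ro.from_euler('z',yaw).as_matrix()[:2,:2]@np.array(a))
h=ray(c,[[258,85],[310,140]],.010); print('handle ends',h)
E
```

```text
[[223.00356   58.519463]
 [129.89662  172.26018 ]
 [333.       172.      ]
 [231.33714  172.26616 ]]
[[ 0.5885  0.1479]
 [ 0.4283  0.1087]
 [ 0.6233 -0.0189]
 [ 0.5261  0.0442]]
sides 0.16495850320173694 0.1703751037421374 centre [0.52577755 0.04486493] [0.52610378 0.04422765]
handle dir 13.74719938610073 other 101.79041066470425
[-166.25280061  191.79041066]
NL [0.57671833 0.01373025]
FL [ 0.49512462 -0.00623138]
NR [0.55675671 0.09532396]
handle ends [[0.60433129 0.105496   0.01      ]
 [0.62012513 0.026278   0.01      ]]
```

```bash
python3 - <<'E'
from h import *
im=cv2.imread('pics/top.png'); c=ctrl.get_calibration('top'); g=cv2.cvtColor(im,cv2.COLOR_BGR2GRAY)
q=cv2.cornerSubPix(g,np.array([[[261,213]]],np.float32),(6,6),(-1,-1),(3,50,.01)).reshape(-1,2);print(q,ray(c,q,.008))
hsv=cv2.cvtColor(im,cv2.COLOR_BGR2HSV);m=((hsv[...,0]<15)&(hsv[...,1]>130)&(im[...,2]>90)).astype(np.uint8)
m[:,:212]=0;m[:,310:]=0;m[:172]=0;m[262:]=0
m=cv2.morphologyEx(m,cv2.MORPH_CLOSE,np.ones((5,5)));m=cv2.morphologyEx(m,cv2.MORPH_OPEN,np.ones((5,5)))
k=max(cv2.findContours(m,0,1)[0],key=cv2.contourArea);b=cv2.boxPoints(cv2.minAreaRect(k));print(b);w=ray(c,b,.008);print(w,w.mean(0))
c0=np.array([.5255,.0445])
for n,a in dict(NL=(-.042,.042),FL=(.042,.042),NR=(-.042,-.042)).items(): print(n,c0+Ro.from_euler('z',192.5,degrees=True).as_matrix()[:2,:2]@np.array(a))
go(.5754,.0127,.05,57.5)
E
```

```text
[[259.39905 212.18243]] [[0.52200628 0.04561055 0.008     ]]
[[221.56067 189.63278]
 [283.15082 175.14099]
 [295.37378 227.08853]
 [233.78363 241.58032]]
[[ 0.58755527  0.14861738  0.008     ]
 [ 0.62472748 -0.02158676  0.008     ]
 [ 0.47878553 -0.05070632  0.008     ]
 [ 0.44347875  0.11542155  0.008     ]] [0.53363676 0.04793646 0.008     ]
NL [0.5755949  0.01258603]
FL [ 0.49358603 -0.0055949 ]
NR [0.55741397 0.0945949 ]
tool shift [0.0105 0.0064 0.1942] rows 6 each [0.00175 0.00107 0.03237] theta 56.7
turn z -0.8 rows 1 each -0.75 (after shift)
```

Request:
move_arm([
  [0,0,-0.8,0.0095,0.006,0.02,0.4],
  [0,0,0,0,0,0.03,0.4],
  [0,0,0,0,0,0.03,0.4],
  [0,0,0,0,0,0.03,0.4],
  [0,0,0,0,0,0.03,0.4],
  [0,0,0,0,0,0.03,0.4],
  [0,0,0,0,0,0.02,0.4],
  [0,0,0,0,0,0,0.4],
])

```text
time: 5.5
ee_pos: [0.5718, 0.0113, 0.0507]
ee_rot: [-0.002, 0.877, 0.481, -0.003]
force: [0.4, -0.4, -0.9]
width: 0.0556
```

Request:
move_arm([
  [0,0,0,0,0,0,0.4],
  [0,0,0,0,0,0,0.4],
  [0,0,0,0,0,0,0.4],
  [0,0,0,0,0,0,0.4],
])

```text
time: 5.83
ee_pos: [0.5763, 0.0127, 0.0564]
ee_rot: [0.001, 0.877, 0.481, 0.001]
force: [-0.6, 0.9, -0.6]
width: 0.0555
```

```bash
python3 - <<'E'
from h import *
print(pose()[0]['force']);go(.5746,.0131,.0370,57.5)
E
```

```text
[-0.57011181  0.9436062  -0.62185033]
tool shift [-0.0005 -0.0017  0.0194] rows 1 each [-0.00055 -0.00168  0.01939] theta 57.5
turn z 0.0 rows 1 each 0.03 (after shift)
```

Request:
move_arm([
  [0,0,0,0,-0.001,0.006,0.4],
  [0,0,0,0,0,0.006,0.4],
  [0,0,0,0,0,0.004,0.4],
  [0,0,0,0,0,0.002,0.4],
  [0,0,0,0,0,0.001,0.4],
  [0,0,0,0,0,0,0.4],
  [0,0,0,0,0,0,0.4],
  [0,0,0,0,0,0,0.4],
])

```text
time: 6.5
ee_pos: [0.5739, 0.0136, 0.0365]
ee_rot: [-0.0, 0.876, 0.481, -0.0]
force: [-4.6, -0.0, 14.0]
width: 0.0559
```

```bash
python3 - <<'E'
from h import *
print(pose()[0]['force']);go(.5746,.0131,.0370,57.5)
E
```

```text
[-4.58738393e+00 -1.55704120e-03  1.40175770e+01]
tool shift [-0.      0.0009 -0.0005] rows 1 each [-5.0e-05  8.7e-04 -4.6e-04] theta 57.6
turn z 0.1 rows 1 each 0.06 (after shift)
```

Request:
move_arm([
  [0,0,0,0,0,-0.0005,0.7],
  [0,0,0,0,0,0,0.78],
  [0,0,0,0,0,0,0.78],
  [0,0,0,0,0,0,0.78],
  [0,0,0,0,0,-0.005,0.78],
  [0,0,0,0,0,-0.025,0.8],
  [0,0,0,0,0,-0.03,0.8],
  [0,0,0,0,0,-0.03,0.8],
])

```text
time: 7.17
ee_pos: [0.5736, 0.0135, 0.1267]
ee_rot: [-0.001, 0.877, 0.481, -0.001]
force: [0.5, 0.4, 0.7]
width: 0.0704
```

Request:
move_arm([
  [0,0,0,0,0,-0.03,0.8],
  [0,0,0,0,0,-0.04,0.8],
  [0,0,0,0,0,-0.03,0.8],
  [0,0,0,0,0,0,0.8],
  [0,0,0,0,0,0,0.8],
  [0,0,0,0,0,0,0.8],
])

```text
time: 7.67
ee_pos: [0.5737, 0.0135, 0.2257]
ee_rot: [-0.0, 0.877, 0.481, -0.0]
force: [0.6, -0.1, -0.3]
width: 0.0701
```

```bash
python3 - <<'E'
from h import *
s,R,p=pose(); print(s['time'],p,s['width'])
im,d,c=snap('wrist','w3.png'); np.savez('w3.npz',d=d,c=np.array(c['view']))
E
```

```text
7.6667 [0.57369565 0.0134604  0.22565618] 0.07011347543672533
```

View pics/w3.png

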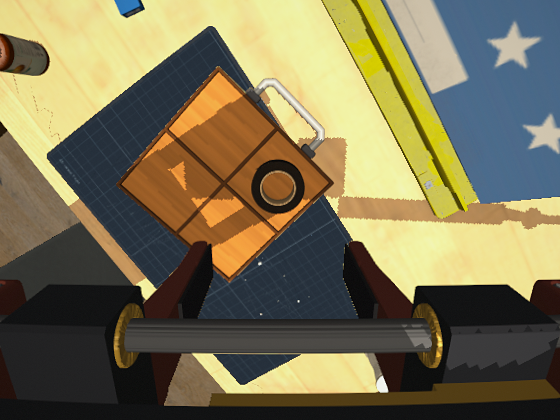

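The roll lies flat in the near left well at (277,186). All four tray corners are visible: (219,68), (121,184), (230,280) and (333,183).

```bash
python3 - <<'E'
from h import *
im=cv2.imread('pics/w3.png'); c=dict(ctrl.get_calibration('wrist'),view=np.load('w3.npz')['c'])
q=np.array([[219,68],[121,184],[230,280],[333,183],[224,182]],float)
w=ray(c,q,.008)[:,:2]; print(w.round(4)); T,L,B,R_,C=w
print([round(np.linalg.norm(w[i]-w[(i+1)%4]),4) for i in range(4)],'mean',w[:4].mean(0))
hx=np.degrees(np.arctan2(*((T-L)+(R_-B))[::-1])); hy=np.degrees(np.arctan2(*((T-R_)+(L-B))[::-1])); print('yaw',hx+180,hy+90)
g=cv2.cvtColor(im,cv2.COLOR_BGR2GRAY)
m=((im.max(2)<62)*255).astype(np.uint8);M=np.zeros_like(m);cv2.circle(M,(277,186),32,255,-1);m&=M
m=cv2.morphologyEx(m,cv2.MORPH_OPEN,np.ones((5,5)))
k=max(cv2.findContours(m,0,1)[0],key=cv2.contourArea);pw=ray(c,k.reshape(-1,2),.023)[:,:2]
(a,b),r=cv2.minEnclosingCircle((pw*100).astype(np.float32));roll=np.array([a,b])/100;print('roll',roll,r/100)
cen=w[:4].mean(0)
yaw=(hx+180+hy+90)/2
Rm=Ro.from_euler('z',yaw,degrees=True).as_matrix()[:2,:2]
print('roll in tray',Rm.T@(roll-cen))
for n,a in dict(NL=(-.042,.042),FL=(.042,.042),NR=(-.042,-.042)).items(): print(n,cen+Rm@np.array(a))
E
```

```text
[[ 0.5882  0.1447]
 [ 0.428   0.1059]
 [ 0.4631 -0.0556]
 [ 0.6258 -0.0188]
 [ 0.5258  0.0461]]
[np.float64(0.1648), np.float64(0.1652), np.float64(0.1668), np.float64(0.1677)] mean [0.52626399 0.04404229]
yaw 193.1944621526805 192.59647032662895
roll [0.57383232 0.01356333] 0.028758456707000734
roll in tray [-0.03956653  0.04032622]
NL [0.57657796 0.01247485]
FL [ 0.49469654 -0.00627168]
NR [0.55783143 0.09435627]
```

```bash
python3 - <<'E'
from h import *
go(.551,.26,.2,81)
E
```

```text
tool shift [ 0.1961 -0.1511  0.0249] rows 8 each [ 0.02451 -0.01889  0.00312] theta 57.5
turn z -23.5 rows 4 each -5.86 (after shift)
```

Request:
move_arm([
  [0,0,0,0.0245,-0.0189,0,0.8],
  [0,0,0,0.0245,-0.0189,0,0.8],
  [0,0,0,0.0245,-0.0189,0,0.8],
  [0,0,0,0.0245,-0.0189,0,0.8],
  [0,0,0,0.0245,-0.0189,0.005,0.8],
  [0,0,0,0.0245,-0.0189,0.005,0.8],
  [0,0,0,0.0245,-0.0189,0.005,0.8],
  [0,0,0,0.0245,-0.0189,0.01,0.8],
])

```text
time: 8.38
ee_pos: [0.551, 0.2612, 0.1995]
ee_rot: [-0.0, 0.877, 0.481, -0.001]
force: [-0.2, 0.3, 0.3]
width: 0.0701
```

Request:
move_arm([
  [0,0,-5.9,0,0,0,0.8],
  [0,0,-5.9,0,0,0,0.8],
  [0,0,-5.9,0,0,0,0.8],
  [0,0,-5.8,0,0,0,0.8],
  [0,0,0,0,0,0,0.8],
  [0,0,0,0,0,0,0.8],
  [0,0,0,0,0,0,0.8],
])

```text
time: 8.97
ee_pos: [0.5514, 0.2597, 0.2001]
ee_rot: [-0.0, 0.761, 0.649, -0.001]
force: [-0.4, -0.3, 0.0]
width: 0.0704
```

```bash
python3 - <<'E'
from h import *
s,R,p=pose(); print(s['time'],p,s['width'])
im,d,c=snap('wrist','w4.png'); np.savez('w4.npz',d=d,c=np.array(c['view']))
hsv=cv2.cvtColor(im,cv2.COLOR_RGB2HSV)
m=((hsv[...,1]<50)&(im.min(2)>130))|((hsv[...,0]>95)&(hsv[...,0]<130)&(hsv[...,1]>120))
M=np.zeros(m.shape,np.uint8);cv2.circle(M,(280,192),60,1,-1);m=(m&(M>0)).astype(np.uint8)
m=cv2.morphologyEx(m,cv2.MORPH_CLOSE,np.ones((5,5)))
k=max(cv2.findContours(m,0,1)[0],key=cv2.contourArea);r=cv2.minAreaRect(k);print(r)
b=ray(c,cv2.boxPoints(r),.0125);e=b[:2]-b[1:3];print('sides',np.linalg.norm(e,axis=1),'dirs',np.degrees(np.arctan2(e[:,1],e[:,0])))
t=b.mean(0);print(t);go(t[0],t[1],.0290)
E
```

```text
8.9667 [0.55142616 0.25969967 0.20006359] 0.07039192711280981
((277.8415222167969, 188.64529418945312), (20.24174690246582, 48.04157257080078), 2.4895529747009277)
sides [0.04951015 0.0199294 ] dirs [-102.00179718  168.4029736 ]
[0.55205118 0.26005069 0.0125    ]
tool shift [0.0005 0.0006 0.1714] rows 6 each [8.000e-05 1.000e-04 2.856e-02] theta 80.9
```

View pics/w4.png

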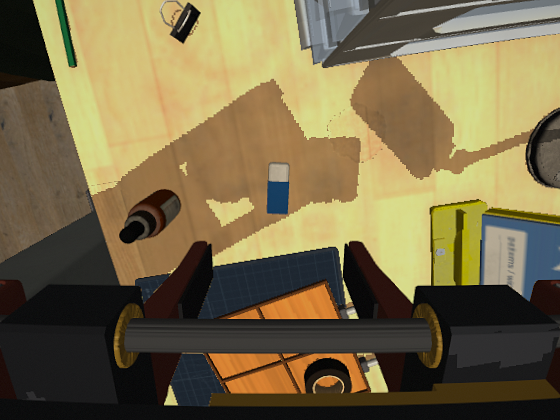

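The eraser is at (278,188) and square to the jaws. The bottle at (150,215) is clear of the left finger. Descending.

Request:
move_arm([
  [0,0,2.6,0.0005,0.0005,0.025,0.6],
  [0,0,0,0,0,0.03,0.6],
  [0,0,0,0,0,0.03,0.6],
  [0,0,0,0,0,0.03,0.6],
  [0,0,0,0,0,0.03,0.6],
  [0,0,0,0,0,0.02,0.6],
  [0,0,0,0,0,0.006,0.6],
  [0,0,0,0,0,0,0.6],
])

```text
time: 9.68
ee_pos: [0.5513, 0.2598, 0.0284]
ee_rot: [-0.0, 0.775, 0.632, -0.002]
force: [0.7, 0.4, 0.2]
width: 0.0528
```

Request:
move_arm([
  [0,0,0,0,0,0,0.4],
  [0,0,0,0,0,0,0.3],
  [0,0,0,0,0,0,0.2],
  [0,0,0,0,0,0,0.1],
  [0,0,0,0,0,0,0.1],
  [0,0,0,0,0,0,0.1],
  [0,0,0,0,0,0,0.1],
  [0,0,0,0,0,0,0.1],
], squeeze=12)

```text
time: 10.35
ee_pos: [0.553, 0.2607, 0.0311]
ee_rot: [0.0, 0.775, 0.632, 0.001]
force: [-2.4, 0.1, 6.5]
width: 0.0206
```

Request:
move_arm([
  [0,0,0,0,0,-0.01,0.1],
  [0,0,0,0,0,-0.02,0.1],
  [0,0,0,0,0,-0.03,0.1],
  [0,0,0,0,0,-0.03,0.1],
  [0,0,0,0,0,-0.03,0.1],
  [0,0,0,0,0,-0.02,0.1],
  [0,0,0,0,0,0,0.1],
  [0,0,0,0,0,0,0.1],
])

```text
time: 11.02
ee_pos: [0.553, 0.2606, 0.1718]
ee_rot: [0.0, 0.775, 0.632, 0.001]
force: [-0.2, 0.5, -0.6]
width: 0.0207
```

```bash
python3 - <<'E'
from h import *
go(.5738,.0136,.10)
E
```

```text
tool shift [-0.238   0.0697  0.0715] rows 8 each [-0.02975  0.00871  0.00894] theta 78.4
```

Request:
move_arm([
  [0,0,0,-0.015,0.0045,0,0.1],
  [0,0,0,-0.03,0.0088,0,0.1],
  [0,0,0,-0.03,0.0088,0.01,0.1],
  [0,0,0,-0.03,0.0088,0.01,0.1],
  [0,0,0,-0.03,0.0088,0.01,0.1],
  [0,0,0,-0.03,0.0088,0.01,0.1],
  [0,0,0,-0.03,0.0088,0.01,0.1],
  [0,0,0,-0.03,0.0088,0.01,0.1],
])

```text
time: 11.68
ee_pos: [0.5704, 0.0244, 0.108]
ee_rot: [-0.001, 0.775, 0.632, -0.001]
force: [0.2, 0.2, -0.8]
width: 0.0211
```

Request:
move_arm([
  [0,0,0,-0.013,0.0036,0.01,0.1],
  [0,0,0,0,0,0.01,0.1],
  [0,0,0,0,0,0.01,0.1],
  [0,0,0,0,0,0,0.1],
  [0,0,0,0,0,0,0.1],
  [0,0,0,0,0,0,0.1],
  [0,0,0,0,0,0,0.1],
  [0,0,0,0,0,0,0.1],
])

```text
time: 12.35
ee_pos: [0.5735, 0.0141, 0.0808]
ee_rot: [0.0, 0.774, 0.633, 0.0]
force: [0.1, -0.0, -0.4]
width: 0.0209
```

```bash
python3 - <<'E'
from h import *
print(pose()[0]['force']);go(.5738,.0136,.055)
E
```

```text
[ 0.08253921 -0.02798407 -0.39851698]
tool shift [-0.0004  0.0003  0.0258] rows 1 each [-0.00039  0.00034  0.0258 ] theta 78.5
```

Request:
move_arm([
  [0,0,0,0,0,0.008,0.1],
  [0,0,0,0,0,0.008,0.1],
  [0,0,0,0,0,0.006,0.1],
  [0,0,0,0,0,0.003,0.1],
  [0,0,0,0,0,0.001,0.1],
  [0,0,0,0,0,0,0.1],
  [0,0,0,0,0,0,0.1],
  [0,0,0,0,0,0,0.1],
])

```text
time: 13.02
ee_pos: [0.5732, 0.0132, 0.0542]
ee_rot: [0.0, 0.775, 0.632, 0.0]
force: [-0.4, -0.8, -0.4]
width: 0.0206
```

```bash
python3 - <<'E'
from h import *
print(pose()[0]['force']);go(.5738,.0136,.053)
E
```

```text
[-0.44725216 -0.7872323  -0.39170204]
tool shift [0.0005 0.0005 0.0012] rows 1 each [0.0005  0.00049 0.00115] theta 78.4
```

Not yet touching, so I lower 1 mm at a time.

Request:
move_arm([
  [0,0,0,0.0005,0.0005,0.0008,0.1],
  [0,0,0,0,0,0.0007,0.1],
  [0,0,0,0,0,0,0.1],
  [0,0,0,0,0,0,0.1],
])

```text
time: 13.35
ee_pos: [0.5739, 0.0136, 0.0534]
ee_rot: [0.0, 0.775, 0.632, 0.0]
force: [-2.3, 0.4, 6.8]
width: 0.021
```

Contact at 7 N. Release, rise and look.

Request:
move_arm([
  [0,0,0,0,0,0,0.3],
  [0,0,0,0,0,0,0.38],
  [0,0,0,0,0,0,0.38],
  [0,0,0,0,0,0,0.38],
  [0,0,0,0,0,-0.005,0.38],
  [0,0,0,0,0,-0.025,0.4],
  [0,0,0,0,0,-0.03,0.4],
  [0,0,0,0,0,-0.03,0.6],
])

```text
time: 14.02
ee_pos: [0.573, 0.0136, 0.1433]
ee_rot: [-0.001, 0.775, 0.632, -0.001]
force: [0.8, -0.3, 0.2]
width: 0.0388
```

Request:
move_arm([
  [0,0,0,0,0,-0.03,0.7],
  [0,0,0,0,0,-0.04,0.7],
  [0,0,0,0,0,-0.03,0.7],
  [0,0,0,0,0,0,0.7],
  [0,0,0,0,0,0,0.7],
  [0,0,0,0,0,0,0.7],
])

```text
time: 14.52
ee_pos: [0.5731, 0.0137, 0.2422]
ee_rot: [-0.0, 0.775, 0.632, -0.0]
force: [0.2, -0.1, -0.3]
width: 0.0617
```

```bash
python3 - <<'E'
from h import *
s,R,p=pose(); print(s['time'],p,s['width'])
im,d,c=snap('wrist','w5.png'); np.savez('w5.npz',d=d,c=np.array(c['view']))
go(.43,.255,.22)
E
```

```text
14.5167 [0.57307398 0.01367017 0.24218502] 0.06168012238268337
tool shift [ 0.2079 -0.1881  0.0217] rows 9 each [ 0.0231  -0.0209   0.00241] theta 78.5
```

View pics/w5.png

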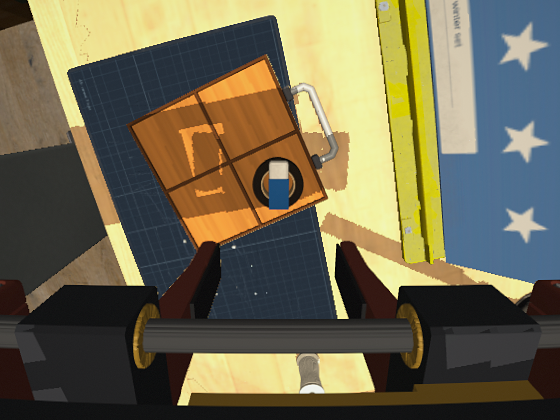

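The eraser lies centred on the roll: eraser (279,185), roll (278,184). Next is the bottle.

Request:
move_arm([
  [0,0,0,0.023,-0.021,0,0.7],
  [0,0,0,0.023,-0.021,0,0.7],
  [0,0,0,0.023,-0.021,0,0.7],
  [0,0,0,0.023,-0.021,0,0.7],
  [0,0,0,0.023,-0.021,0,0.7],
  [0,0,0,0.023,-0.021,0,0.7],
  [0,0,0,0.023,-0.021,0,0.7],
  [0,0,0,0.023,-0.021,0,0.7],
])

```text
time: 15.23
ee_pos: [0.444, 0.2282, 0.2409]
ee_rot: [-0.0, 0.775, 0.632, -0.002]
force: [-0.2, -0.5, 0.0]
width: 0.0615
```

Request:
move_arm([
  [0,0,0,0.023,-0.02,0,0.7],
  [0,0,0,0,0,0,0.7],
  [0,0,0,0,0,0,0.7],
  [0,0,0,0,0,0,0.7],
])

```text
time: 15.57
ee_pos: [0.4305, 0.2536, 0.2415]
ee_rot: [-0.0, 0.774, 0.633, -0.001]
force: [0.4, -0.5, -0.4]
width: 0.0614
```

```bash
python3 - <<'E'
from h import *
s,R,p=pose(); print(s['time'],p,s['width'])
im,d,c=snap('wrist','w6.png'); np.savez('w6.npz',d=d,c=np.array(c['view']))
P=cloud(c,d)
for lo,hi in((.075,.098),(.098,.11),(.03,.068)):
  m=(d>0)&(P[...,2]>lo)&(P[...,2]<hi)&(np.hypot(P[...,0]-.43,P[...,1]-.255)<.05)
  if m.sum(): q=P[m]; print(lo,m.sum(),q.mean(0).round(4),q.min(0).round(4),q.max(0).round(4),'px',np.argwhere(m).mean(0))
E
```

```text
15.5667 [0.43048525 0.2536366  0.24147012] 0.06136510930169425
0.075 364 [0.4319 0.2636 0.0827] [0.4202 0.25   0.0751] [0.4423 0.2719 0.098 ] px [186.03846154 276.46703297]
0.098 81 [0.4315 0.261  0.0996] [0.4267 0.2563 0.098 ] [0.4365 0.265  0.1024] px [193.33333333 276.59259259]
0.03 485 [0.4327 0.2684 0.0559] [0.4148 0.2451 0.0301] [0.4481 0.2776 0.068 ] px [175.30103093 276.4742268 ]
```

View pics/w6.png

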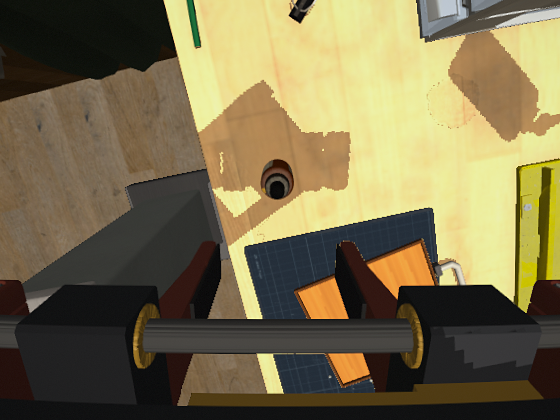

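The bottle cap is at (277,187). Its axis is at about (0.4315, 0.261), and the body width of 33 mm and top at 102 mm both fit. Descending.

Request:
move_arm([
  [0,0,0,0.0075,-0.0005,0,0.7],
  [0,0,0,0,0,0.03,0.7],
  [0,0,0,0,0,0.03,0.7],
  [0,0,0,0,0,0.03,0.7],
  [0,0,0,0,0,0.03,0.7],
  [0,0,0,0,0,0.03,0.7],
  [0,0,0,0,0,0.02,0.7],
  [0,0,0,0,0,0.0125,0.7],
])

```text
time: 16.28
ee_pos: [0.4315, 0.2604, 0.0575]
ee_rot: [-0.0, 0.775, 0.632, -0.002]
force: [-0.4, 0.4, 0.5]
width: 0.0615
```

Request:
move_arm([
  [0,0,0,0,0,0,0.6],
  [0,0,0,0,0,0,0.5],
  [0,0,0,0,0,0,0.4],
  [0,0,0,0,0,0,0.3],
  [0,0,0,0,0,0,0.2],
  [0,0,0,0,0,0,0.2],
  [0,0,0,0,0,0,0.2],
  [0,0,0,0,0,0,0.2],
], squeeze=20)

```text
time: 16.95
ee_pos: [0.4326, 0.262, 0.0611]
ee_rot: [0.0, 0.775, 0.632, 0.001]
force: [-0.9, -0.3, 7.2]
width: 0.032
```

```bash
python3 - <<'E'
from h import *
s=pose()[0];print(s['force'],s['width']);go(.4945,-.006,.12)
E
```

```text
[-0.90437706 -0.29803568  7.18725487] 0.03199677622073183
tool shift [-0.2501  0.1143 -0.0591] rows 9 each [-0.02779  0.0127  -0.00656] theta 78.5
```

Request:
move_arm([
  [0,0,0,0,0,-0.015,0.2],
  [0,0,0,0,0,-0.025,0.2],
  [0,0,0,0,0,-0.02,0.2],
  [0,0,0,-0.013,0.006,0,0.2],
  [0,0,0,-0.025,0.0114,0,0.2],
  [0,0,0,-0.025,0.0114,0,0.2],
  [0,0,0,-0.025,0.0114,0,0.2],
  [0,0,0,-0.025,0.0114,0,0.2],
])

```text
time: 17.62
ee_pos: [0.4598, 0.1395, 0.1204]
ee_rot: [0.0, 0.774, 0.633, 0.0]
force: [1.1, -0.1, -1.7]
width: 0.0323
```

Request:
move_arm([
  [0,0,0,-0.025,0.0114,0,0.2],
  [0,0,0,-0.025,0.0114,0,0.2],
  [0,0,0,-0.025,0.0114,0,0.2],
  [0,0,0,-0.025,0.0114,0,0.2],
  [0,0,0,-0.025,0.0114,0,0.2],
  [0,0,0,-0.012,0.006,0,0.2],
  [0,0,0,0,0,0,0.2],
  [0,0,0,0,0,0,0.2],
])

```text
time: 18.28
ee_pos: [0.494, -0.0068, 0.1202]
ee_rot: [-0.0, 0.775, 0.632, -0.0]
force: [-0.4, 0.8, -0.9]
width: 0.0322
```

Request:
move_arm([
  [0,0,0,0,0,0.015,0.2],
  [0,0,0,0,0,0.015,0.2],
  [0,0,0,0,0,0.01,0.2],
  [0,0,0,0,0,0,0.2],
  [0,0,0,0,0,0,0.2],
  [0,0,0,0,0,0,0.2],
])

```text
time: 18.78
ee_pos: [0.4943, -0.0058, 0.0805]
ee_rot: [0.0, 0.774, 0.633, 0.0]
force: [0.1, 0.6, -0.6]
width: 0.032
```

```bash
python3 - <<'E'
from h import *
s=pose()[0];print(s['force'],s['width']);go(.4945,-.006,.067)
E
```

```text
[ 0.07713052  0.6191423  -0.6484474 ] 0.0320098689740946
tool shift [-0.0001  0.0002  0.0135] rows 1 each [-0.00012  0.00019  0.01352] theta 78.5
```

Request:
move_arm([
  [0,0,0,0,0,0.006,0.2],
  [0,0,0,0,0,0.004,0.2],
  [0,0,0,0,0,0.003,0.2],
  [0,0,0,0,0,0.001,0.2],
  [0,0,0,0,0,0,0.2],
  [0,0,0,0,0,0,0.2],
  [0,0,0,0,0,0,0.2],
])

```text
time: 19.37
ee_pos: [0.4942, -0.0064, 0.0663]
ee_rot: [0.0, 0.775, 0.632, 0.0]
force: [0.7, -0.8, -1.2]
width: 0.0322
```

Request:
move_arm([
  [0,0,0,0,0,0.001,0.2],
  [0,0,0,0,0,0,0.2],
  [0,0,0,0,0,0,0.2],
])

```text
time: 19.62
ee_pos: [0.4943, -0.0063, 0.0653]
ee_rot: [0.0, 0.775, 0.632, 0.0]
force: [0.4, 0.7, -0.2]
width: 0.0319
```

Request:
move_arm([
  [0,0,0,0,0,0.0007,0.2],
  [0,0,0,0,0,0,0.2],
  [0,0,0,0,0,0.0007,0.2],
  [0,0,0,0,0,0,0.2],
  [0,0,0,0,0,0,0.2],
])

```text
time: 20.03
ee_pos: [0.494, -0.0062, 0.0647]
ee_rot: [-0.0, 0.775, 0.632, -0.0]
force: [-3.8, 0.9, 13.4]
width: 0.0323
```

Contact. Release, rise and go above the spool.

Request:
move_arm([
  [0,0,0,0,0,-0.0005,0.4],
  [0,0,0,0,0,0,0.5],
  [0,0,0,0,0,0,0.55],
  [0,0,0,0,0,0,0.55],
  [0,0,0,0,0,-0.01,0.55],
  [0,0,0,0,0,-0.03,0.55],
  [0,0,0,0,0,-0.03,0.55],
  [0,0,0,0,0,-0.03,0.55],
])

```text
time: 20.7
ee_pos: [0.4937, -0.0063, 0.1656]
ee_rot: [-0.0, 0.775, 0.632, -0.0]
force: [0.8, 0.4, 0.5]
width: 0.048
```

Request:
move_arm([
  [0,0,0,0,0,-0.03,0.6],
  [0,0,0,0,0,-0.03,0.7],
  [0,0,0,0,0,-0.02,0.7],
  [0,0,0,0,0,0,0.7],
  [0,0,0,0,0,0,0.7],
])

```text
time: 21.12
ee_pos: [0.4946, -0.0063, 0.2456]
ee_rot: [0.001, 0.775, 0.632, 0.001]
force: [-0.5, 0.4, -1.0]
width: 0.0613
```

```bash
python3 - <<'E'
from h import *
s=pose()[0];print(s['force'],s['width']);go(.563,-.244,.23)
E
```

```text
[-0.50154483  0.37175327 -1.03956182] 0.06128498106399508
tool shift [-0.2192  0.1145  0.0159] rows 8 each [-0.0274   0.01431  0.00199] theta 78.4
```

Request:
move_arm([
  [0,0,0,-0.0274,0.0143,0,0.7],
  [0,0,0,-0.0274,0.0143,0,0.7],
  [0,0,0,-0.0274,0.0143,0,0.7],
  [0,0,0,-0.0274,0.0143,0,0.7],
  [0,0,0,-0.0274,0.0143,0,0.7],
  [0,0,0,-0.0274,0.0143,0,0.7],
  [0,0,0,-0.0274,0.0143,0.008,0.7],
  [0,0,0,-0.0274,0.0143,0.008,0.7],
])

```text
time: 21.78
ee_pos: [0.5619, -0.2452, 0.2264]
ee_rot: [-0.001, 0.775, 0.632, -0.0]
force: [-0.1, 0.2, -0.2]
width: 0.0614
```

Request:
move_arm([
  [0,0,0,0,0,0,0.7],
  [0,0,0,0,0,0,0.7],
  [0,0,0,0,0,0,0.7],
  [0,0,0,0,0,0,0.7],
])

```text
time: 22.12
ee_pos: [0.5617, -0.2427, 0.2277]
ee_rot: [-0.001, 0.774, 0.633, -0.0]
force: [0.3, 0.4, 0.4]
width: 0.0616
```

```bash
python3 - <<'E'
from h import *
s,R,p=pose(); print(s['time'],p,s['width'])
im,d,c=snap('wrist','w7.png')
P=cloud(c,d)
for lo,hi in((.05,.07),(.02,.05)):
  m=(d>0)&(P[...,2]>lo)&(P[...,2]<hi)&(np.hypot(P[...,0]-.563,P[...,1]+.244)<.04)
  if m.sum(): q=P[m]; print(lo,m.sum(),q.mean(0).round(4),q.min(0).round(4),q.max(0).round(4),'px',np.argwhere(m).mean(0))
hsv=cv2.cvtColor(im,cv2.COLOR_RGB2HSV);m=((hsv[...,1]<40)&(im.min(2)>150)).astype(np.uint8);M=np.zeros_like(m);cv2.circle(M,(278,190),50,1,-1);m&=M
k=max(cv2.findContours(m,0,1)[0],key=cv2.contourArea);w=ray(c,k.reshape(-1,2),.06)[:,:2];(a,b),r=cv2.minEnclosingCircle((w*100).astype(np.float32));print(a/100,b/100,r/100)
go(a/100,b/100,.055)
E
```

```text
22.1167 [ 0.56172022 -0.24272064  0.22767216] 0.06164919487811082
0.05 833 [ 0.5632 -0.2456  0.0599] [ 0.5475 -0.2616  0.0501] [ 0.579  -0.2299  0.0619] px [197.19327731 279.35654262]
0.02 134 [ 0.5643 -0.2391  0.0306] [ 0.5511 -0.2503  0.0201] [ 0.5762 -0.2325  0.0496] px [183.97014925 278.97014925]Traceback (most recent call last):
  File "<stdin>", line 9, in <module>
ValueError: max() iterable argument is empty
```

View pics/w7.png

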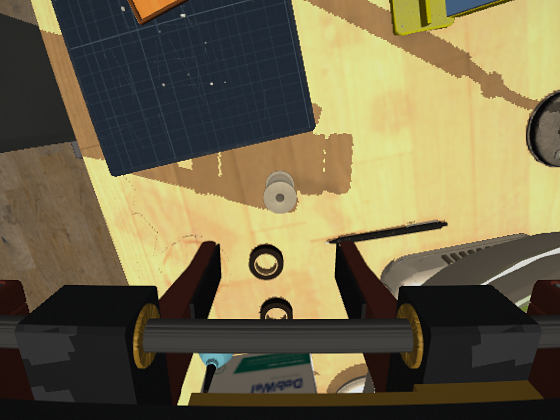

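The spool top is at (280,197), centre (0.5632, -0.2458), 32 mm across and 60 mm high. Descending.

Request:
move_arm([
  [0,0,0,-0.0026,0.002,0,0.7],
  [0,0,0,0,0,0.03,0.7],
  [0,0,0,0,0,0.03,0.7],
  [0,0,0,0,0,0.03,0.7],
  [0,0,0,0,0,0.03,0.7],
  [0,0,0,0,0,0.03,0.7],
  [0,0,0,0,0,0.018,0.7],
  [0,0,0,0,0,0.0097,0.7],
])

```text
time: 22.83
ee_pos: [0.5627, -0.2458, 0.0482]
ee_rot: [-0.001, 0.774, 0.633, -0.001]
force: [-0.4, 0.7, -0.0]
width: 0.0616
```

Request:
move_arm([
  [0,0,0,0,0,0,0.6],
  [0,0,0,0,0,0,0.5],
  [0,0,0,0,0,0,0.4],
  [0,0,0,0,0,0,0.3],
  [0,0,0,0,0,0,0.2],
  [0,0,0,0,0,0,0.2],
  [0,0,0,0,0,0,0.2],
  [0,0,0,0,0,0,0.2],
], squeeze=15)

```text
time: 23.5
ee_pos: [0.5647, -0.2473, 0.052]
ee_rot: [0.001, 0.775, 0.632, 0.001]
force: [-0.6, 1.7, 7.3]
width: 0.032
```

Request:
move_arm([
  [0,0,0,0,0,-0.015,0.2],
  [0,0,0,0,0,-0.03,0.2],
  [0,0,0,0,0,-0.03,0.2],
  [0,0,0,0,0,-0.03,0.2],
  [0,0,0,0,0,-0.03,0.2],
  [0,0,0,0,0,-0.025,0.2],
  [0,0,0,0,0,0,0.2],
  [0,0,0,0,0,0,0.2],
])

```text
time: 24.17
ee_pos: [0.5646, -0.2473, 0.2126]
ee_rot: [0.002, 0.775, 0.632, 0.001]
force: [0.3, -0.2, -0.2]
width: 0.0316
```

```bash
python3 - <<'E'
from h import *
s=pose()[0];print(s['force'],s['width']);go(.5575,.0945,.21)
E
```

```text
[ 0.34570867 -0.24859041 -0.21781336] 0.03157751144882752
tool shift [ 0.3335 -0.0754  0.002 ] rows 11 each [ 0.03032 -0.00686  0.00018] theta 78.4
```

Request:
move_arm([
  [0,0,0,0.016,-0.0034,0,0.2],
  [0,0,0,0.03,-0.0068,0,0.2],
  [0,0,0,0.03,-0.0068,0,0.2],
  [0,0,0,0.03,-0.0068,0,0.2],
  [0,0,0,0.03,-0.0068,0,0.2],
  [0,0,0,0.03,-0.0068,0,0.2],
  [0,0,0,0.03,-0.0068,0,0.2],
  [0,0,0,0.03,-0.0068,0,0.2],
])

```text
time: 24.83
ee_pos: [0.5573, -0.0131, 0.2087]
ee_rot: [-0.001, 0.775, 0.632, -0.001]
force: [-0.3, -0.8, -0.4]
width: 0.0318
```

Request:
move_arm([
  [0,0,0,0.03,-0.0068,0,0.2],
  [0,0,0,0.03,-0.0068,0,0.2],
  [0,0,0,0.03,-0.0068,0,0.2],
  [0,0,0,0.016,-0.0036,0,0.2],
  [0,0,0,0,0,0,0.2],
  [0,0,0,0,0,0,0.2],
  [0,0,0,0,0,0,0.2],
])

```text
time: 25.42
ee_pos: [0.5559, 0.0931, 0.2095]
ee_rot: [-0.0, 0.775, 0.633, -0.001]
force: [-0.7, -0.1, -0.4]
width: 0.0315
```

Request:
move_arm([
  [0,0,0,0,0,0.03,0.2],
  [0,0,0,0,0,0.03,0.2],
  [0,0,0,0,0,0.03,0.2],
  [0,0,0,0,0,0.03,0.2],
  [0,0,0,0,0,0.02,0.2],
  [0,0,0,0,0,0,0.2],
  [0,0,0,0,0,0,0.2],
  [0,0,0,0,0,0,0.2],
])

```text
time: 26.08
ee_pos: [0.5575, 0.0927, 0.0715]
ee_rot: [0.0, 0.775, 0.632, 0.0]
force: [1.1, -0.4, 0.2]
width: 0.0319
```

```bash
python3 - <<'E'
from h import *
s=pose()[0];print(s['force'],s['width']);go(.557,.093,.057)
E
```

```text
[ 1.06439129 -0.35630972  0.17596939] 0.03190149974033933
tool shift [ 0.0002 -0.0006  0.0145] rows 1 each [ 0.00017 -0.00057  0.01447] theta 78.4
```

Request:
move_arm([
  [0,0,0,0,0,0.006,0.2],
  [0,0,0,0,0,0.005,0.2],
  [0,0,0,0,0,0.003,0.2],
  [0,0,0,0,0,0.001,0.2],
  [0,0,0,0,0,0,0.2],
  [0,0,0,0,0,0,0.2],
  [0,0,0,0,0,0,0.2],
])

```text
time: 26.67
ee_pos: [0.5569, 0.0934, 0.056]
ee_rot: [0.0, 0.775, 0.632, 0.0]
force: [-1.5, 0.3, 6.0]
width: 0.0318
```

Request:
move_arm([
  [0,0,0,0,0,0.0007,0.2],
  [0,0,0,0,0,0,0.2],
  [0,0,0,0,0,0,0.2],
])

```text
time: 26.92
ee_pos: [0.5569, 0.0934, 0.056]
ee_rot: [0.0, 0.775, 0.632, 0.0]
force: [-4.9, -1.4, 12.3]
width: 0.0315
```

Request:
move_arm([
  [0,0,0,0,0,-0.0005,0.4],
  [0,0,0,0,0,0,0.5],
  [0,0,0,0,0,0,0.55],
  [0,0,0,0,0,0,0.55],
  [0,0,0,0,0,-0.01,0.55],
  [0,0,0,0,0,-0.03,0.55],
  [0,0,0,0,0,-0.03,0.55],
  [0,0,0,0,0,-0.03,0.55],
])

```text
time: 27.58
ee_pos: [0.5564, 0.0933, 0.1566]
ee_rot: [-0.0, 0.775, 0.632, -0.001]
force: [0.0, 0.4, -0.9]
width: 0.0483
```

Request:
move_arm([
  [0,0,0,0,0,-0.03,0.55],
  [0,0,0,0,0,-0.03,0.55],
  [0,0,0,0,0,-0.03,0.55],
  [0,0,0,-0.015,0,-0.03,0.55],
  [0,0,0,-0.015,0,-0.03,0.55],
  [0,0,0,0,0,0,0.55],
  [0,0,0,0,0,0,0.55],
  [0,0,0,0,0,0,0.55],
])

```text
time: 28.25
ee_pos: [0.5503, 0.064, 0.3051]
ee_rot: [-0.0, 0.775, 0.632, -0.0]
force: [0.0, -0.0, 0.0]
width: 0.0481
```

```bash
python3 - <<'E'
from h import *
s,R,p=pose(); print(s['time'],p,s['force'])
im,d,c=snap('wrist','w8.png'); np.savez('w8.npz',d=d,c=np.array(c['view']))
P=cloud(c,d)
cen=np.array([.5262,.0442]);Rm=Ro.from_euler('z',192.9,degrees=True).as_matrix()[:2,:2]
def rep(n,x,y,r,lo,hi):
  m=(d>0)&(P[...,2]>lo)&(P[...,2]<hi)&(np.hypot(P[...,0]-x,P[...,1]-y)<r)
  if m.sum()<5: print(n,'none');return
  q=P[m]; mid=(q.min(0)+q.max(0))/2; print(n,m.sum(),mid.round(4),'ext',np.ptp(q,axis=0).round(4),'tray',(Rm.T@(mid[:2]-cen)).round(4))
rep('spool top',.557,.094,.03,.058,.072); rep('cap top',.4945,-.006,.03,.1,.112); rep('bottle sh',.4945,-.006,.03,.066,.08)
rep('eraser top',.574,.0136,.04,.031,.042); rep('roll top',.574,.0136,.04,.019,.0275)
E
```

```text
28.25 [0.55029032 0.06396195 0.30514157] [ 0.04264863 -0.01780547  0.02759921]
spool top 581 [0.5576 0.0943 0.0638] ext [0.0317 0.0317 0.0054] tray [-0.0418 -0.0418]
cap top 78 [ 0.4931 -0.0076  0.1034] ext [0.0112 0.0111 0.0067] tray [0.0438 0.0431]
bottle sh 118 [ 0.4943 -0.0072  0.073 ] ext [0.0252 0.0231 0.014 ] tray [0.0426 0.043 ]
eraser top 646 [0.5737 0.0125 0.0342] ext [0.0294 0.0533 0.0059] tray [-0.0392  0.0415]
roll top 649 [0.5734 0.0124 0.0227] ext [0.0562 0.0556 0.0071] tray [-0.0389  0.0415]
```

View pics/w8.png

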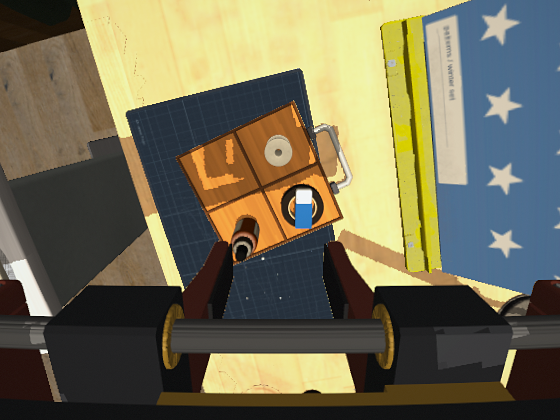

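The view shows the spool at (278,150), the roll with the eraser at (302,205), the bottle standing at (244,238), and the fourth well at (213,162) empty. All are within about 3 mm of their well centres, so I'm handing in.

```bash
python3 -c "
from plant import ctrl
print(ctrl.job_done())"
```

```text
the job is handed in; nothing more can be done
None
```

I loaded the tray in the order asked: the large (58 mm) tape roll, the eraser on top of it, the bottle, then the spool. It was handed in at about 28 s of robot time, with the gripper about 0.3 m up and no force on the tool.

The last wrist look gave these positions in the tray frame, where each well centre is at ±42 mm:

| Item | x, y (mm) | Result |
|---|---|---|
| Tape roll | (-39, 41.5) | Flat in the near left well, about 3 mm off centre |
| Eraser | (-39, 41.5) | Flat on the roll, under 1 mm from its centre |
| Bottle | (43, 43) | Upright in the far left well, cap top at 103 mm |
| Spool | (-42, -42) | Upright in the near right well |

- **Fourth well:** it is empty.
- **Binder clip and blower:** the arm did not go near the clip, and nothing showed contact with the blower. I took no separate final picture of either.
- **Disagreement in the checks:** the tray centre differed by about 4–5 mm between the top and wrist views, and its corners measured about 166 mm apart instead of 172. I used the wrist fit, so these offsets carry a few mm of uncertainty.

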